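# Clip a silver boss into its cradle

### The arm

A 6-joint arm with a two-finger parallel gripper is mounted at the origin on the work surface. World frame = base frame: x ahead of the robot, y to its left, z up, the work surface at z = 0. Lengths are in mm, angles in rad, forces in N, time in s.
With the tool pointing down it reaches from about 400 to 925 mm from the base axis. Payload 12.5 kg.
Tool frame: the origin (TCP) lies at the very end of the fingers, on their centre line; the grasp point (between the pads) lies 19 mm behind it; y points along the fingers, z is the direction in which the jaws open and shut, and the axes are right-handed (so a half turn about y gives the same grasp; the last joint's range is limited). The gripper opens to 95 mm and grips with 3 to 60 N. Pads are 20 mm wide; open, the fingers measure 119 mm over their backs; the gripper's body (75 mm by 180 mm) begins 59 mm behind the grasp point.
Start: joints at [-1.406, 0.491, 1.559, -0, 1.092, -0.106], TCP at [167.212, -602.235, 214.661] pointing down, gripper open.
Joint ranges: [-3.1, 3.1], [-0.84, 2.19], [0.05, 2.79], [-1.13, 4.28], [0.06, 2.93], [-2.69, 2.69]. Speed limits (rad/s): [2.22, 2.22, 2.79, 3.14, 3.14, 3.14].

### API

Orientations are given as a unit quaternion [x, y, z, w].
In Python, from rig import ctrl gives the robot as it stands.
- The arm moves only by the tool move_arm, never from a script. Its argument "motion" is a list of rows, each an object with "linear": the shift along the tool's x, y, z in m, a list of three; "roll": the turn about the tool's y in rad. A call has 1 to 20 rows; each row shifts and turns the commanded pose from where the row before left it, along the tool's axes as they then stand; what a row does not reach is not made up. A row lasts 1/12 s, in which the tool goes at most 41.7 mm and 7.16 degrees, less where a joint would pass 70% of its speed; a pose out of reach is approached as far as the arm can. A call is refused whole if a number of a shift passes 0.0417 or a number of a turn 0.125, either way. A call with a gripper value outside its range is refused whole. "claw" is the opening in per cent of the stroke, from 0 (shut) to 100 (fully open), set as the call begins (left out, the last holds). The fingers move at their own pace and stop on an object; "force" is the grip in N (left out, the last holds). Time passes only in rows, so rows that do not move let the fingers close. It gives the time, the measured TCP pose, the force and the opening at its end, in the units of the state.
- ctrl.sense(): the state, without advancing time (a new reading comes with each control period).
- ctrl.grab_frame(name): name is "side" or "top"; returns the picture (400x640x3 uint8, blue, green, red); there is no depth.
- ctrl.calibration(name): a dict with "fx", "fy", "cx", "cy" (pixels), "pose" (4x4, takes a point from camera to world coordinates). Camera axes: x right, y up, looking along -z (the intrinsics and any distortion apply to the point x, -y, -z); pixel columns grow to the right and rows downward; lengths in mm; the calibration is good to about 2 mm. A picture is of the moment at which its call begins. calibration takes no time and is no camera call.
- ctrl.close_job(): hands the job in, once; it reports no verdict.
Trained networks look in the newest picture that a camera, given by its name, has taken for a name from the list of things; names that differ only in an ending like _2 or _b are one class to them, and where a whole thing is asked for, a point or a joint stands for the part that bears it (a point fixed in the world has none). Each returns a list of dicts, best first, with "conf" (0 to 1); they miss things now and then, are a little off and sometimes report something else, mostly with a low value. They report only what shows in the picture. A call takes as long as a camera call. They do not tell look-alikes from the thing itself.
- ctrl.spot_in(query, camera): "xyz" ([x, y, z] in mm, in the coordinates of the camera as it stood for that picture, good to about 4 mm: the middle of the surface that is visible of it).
- ctrl.outline_of(query, camera): "pixels" (400x640 bool, what is visible of it).
The state is a dict: "time": time; "qpos": joint angles; "qvel": joint speeds; "effort": joint torques, N m; "ee_pos": TCP position; "tool_rot": TCP orientation; "contact_force": force on the tool from outside, world axes, zero at the start; "moment": the same for the moment, N m; "gripper_width": finger opening in mm.
Only numpy, scipy, OpenCV 4.12 (cv2) and the standard library are available. Lean on these libraries where they do the work, as an engineer would, in place of code of your own. Each camera call takes 0.05 s, during which the arm holds its last target.

### The job

Set the loose round silver boss down flat in the empty round cradle, lowering it rather than dropping it. Then press the cradle's steel clip down until it snaps over and stays shut over the boss's rim, and let go of everything.

Things in the scene. Friction and masses are not known exactly. Their poses are not given: they have to be found in the camera images.
- boss_knob (a point): Loose round silver boss, 0.18 to 0.29 kg, flat on the bench: a disc 100 mm across, 4 mm thick, a low dome (52 mm across, 10 mm high) and on it an upright round knob 30 mm across, 22 to 46 mm above the underside (top at 51 mm). Point: middle of the knob, 34 mm above the underside; grip there, any yaw. z is up. A square plaque with a like knob is not wanted.
- cradle_seat (a point): Centre of the seat floor of the round wooden cradle fixed to the bench, 18 mm above the bench, inside a cork ring of 120 mm inner, 136 mm outer diameter, 8 mm high (10 mm play for the boss). x is level and points to the clip's pivot, 120 mm from the centre, 36 mm above the bench; z is up. With the boss seated its knob point is 34 mm above this.
- clip (a joint): Steel over-centre clip, rad: 0 open (leaning up over the ring, tip 65 mm from the seat centre, 95 mm above the bench), 0.8 shut (level, foot 2 mm above the boss's disc, 38 mm from the centre). Pressed from above it resists up to about 9 N at mid-pad near 0.25 rad (11 N nearer the pivot), then gives way; past 0.54 it snaps shut and stays, released sooner it springs open.
- clip_pad (a point): Middle of the top of the clip's steel thumb pad (56 long, 28 mm wide), moving with it. Open: 92 mm from the seat centre along the seat's x, 79 mm above the bench; shut: 70 mm and 46 mm. Press with shut fingers, past the peak. When setting the boss in, keep the two fingers in line along the seat's y axis, clear of the clip.
Things that resemble listed ones, but are neither listed nor needed, are in the scene too. What is shaped like the part that bears boss_knob but yellow is not meant.

How it is judged (in metres and radians):
On the way:
1. the boss lies flat in the seat while the clip is still open (horizontal distance between boss_knob and cradle_seat below 0.015 m and z of boss_knob in the frame of cradle_seat below 0.038 m and angle between boss_knob's own z axis and vertical below 0.12 rad and value of joint clip below 0.3 rad), for 0.2 s.
At the end, for the whole second after the job is handed in: The boss lies flat (within 0.12 rad) and at rest in the cradle's seat, its axis within 15 mm of the seat's centre and its knob point less than 38 mm above the seat's floor, and the clip is snapped shut by itself (joint above 0.7 rad) (horizontal distance between boss_knob and cradle_seat below 0.015 m and z of boss_knob in the frame of cradle_seat below 0.038 m and angle between boss_knob's own z axis and vertical below 0.12 rad and value of joint clip above 0.7 rad and linear speed of boss below 0.02 m/s); the robot touches nothing.
It fails at once if the boss is dropped (falls free of the fingers faster than 0.6 m/s) (linear speed of boss above 0.6 m/s and contact force between the fingers and boss below 0.05 N).
It also fails if it takes over 48 s, if anything falls off the work surface, if the arm or the gripper's body presses on something with over 40 N, if the wrist force passes 120 N, or if a joint passes its speed limit or range.

## Working session

There is one attempt and no reset: what is moved stays moved. The work goes in short steps, Python scripts to look and compute and a tool call to move; the robot and the scene stay as the last step left them, time stands still between calls to the robot, and variables do not carry over. Pictures are saved under pics/ and viewed, and the job is handed in when it is done.

Besides the shell and the picture viewer there is one more tool, called after "Request:" as name(argument=value, ...), one argument or row to a line, values as JSON. move_arm: Moves the arm, as the interface text tells. Its arguments: {"type":"object","properties":{"motion":{"type":"array"},"claw":{"type":"number"},"force":{"type":"number"}},"required":["motion"]}

```bash
mkdir -p pics; ls; python3 - <<'E'
from rig import ctrl
import cv2,numpy as np
s=ctrl.sense(); print(s['time'],s['ee_pos'],s['tool_rot'],s['gripper_width'])
for n in ('side','top'):
    im=ctrl.grab_frame(n); cv2.imwrite(f'pics/{n}0.png',im)
    c=ctrl.calibration(n); print(n,{k:(np.round(v,3).tolist() if k=='pose' else v) for k,v in c.items()})
    M=np.array(c['pose'])
    for q in ('boss_knob','cradle_seat','clip','clip_pad'):
        for d in ctrl.spot_in(q,n)[:4]:
            p=M@np.r_[d['xyz'],1]; print(n,q,round(d['conf'],2),p[:3].round(1))
E
```

```text
pics
0.0 [ 167.16216351 -601.95828323  214.06718414] [-0.09544392  0.70103492 -0.70023891  0.09542522] 95.3719036092454
side {'fx': 453.68294373936294, 'fy': 453.68294373936294, 'cx': 326.7706771608426, 'cy': 204.47447618861085, 'pose': [[-0.995, 0.076, -0.065, 386.716], [-0.1, -0.68, 0.726, 868.823], [0.011, 0.729, 0.684, 870.43], [0.0, 0.0, 0.0, 1.0]]}
side boss_knob 0.96 [319.1 252.9   5.3]
side boss_knob 0.86 [466.1 270.9   6.9]
side boss_knob 0.83 [267.9 374.    3. ]
side cradle_seat 0.92 [578.9  28.8  21. ]
side clip 0.78 [644.6  19.5  77.8]
side clip_pad 0.54 [643.   21.6  78.3]
top {'fx': 513.671617913477, 'fy': 513.671617913477, 'cx': 319.16743507506806, 'cy': 203.53918592700805, 'pose': [[0.0, 0.998, -0.068, 363.617], [-1.0, 0.002, 0.022, 31.523], [0.022, 0.068, 0.997, 1441.906], [0.0, 0.0, 0.0, 1.0]]}
top boss_knob 0.73 [3.135e+02 2.454e+02 3.000e-01]
top boss_knob 0.7 [465.5 253.7   6. ]
top boss_knob 0.57 [264.1 360.4   3.9]
top cradle_seat 0.6 [570.5  14.8  19.5]
top clip 0.46 [646.7  11.5  77.9]
top clip_pad 0.63 [645.8  11.9  77.1]
```

View pics/side0.png

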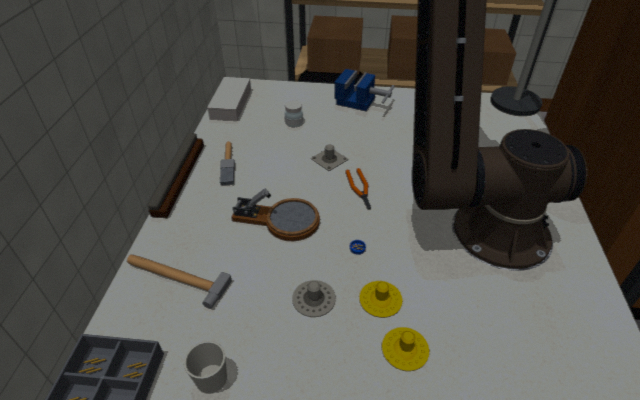

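View pics/top0.png

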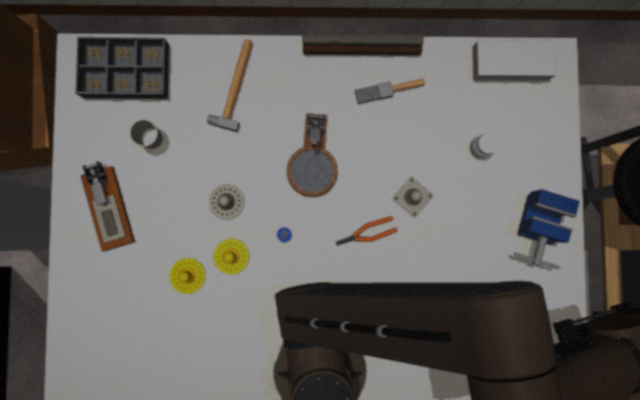

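Candidates for the boss:
- Side view: round silver boss (314,297), square silver plaque (330,157), yellow discs (381,297) and (405,347).
- Top view: the same things at (227,201), (413,196), (231,257) and (187,275).

I choose the round silver one. Next I'll take close crops and triangulate.

```bash
cat > h.py <<'E'
from rig import ctrl
import cv2,numpy as np
def cal(n):
    c=ctrl.calibration(n); return c,np.array(c['pose'])
def ray(n,u,v):
    c,M=cal(n); d=np.array([(u-c['cx'])/c['fx'],-(v-c['cy'])/c['fy'],-1.0]); return M[:3,3],M[:3,:3]@d
def onz(n,u,v,z):
    o,d=ray(n,u,v); return o+d*(z-o[2])/d[2]
def proj(n,p):
    c,M=cal(n); q=M[:3,:3].T@(np.asarray(p,float)-M[:3,3]); return np.array([c['cx']+c['fx']*q[0]/-q[2], c['cy']-c['fy']*q[1]/-q[2]])
E
python3 - <<'E'
from h import *
for q,lab in (('boss_knob','b'),('cradle_seat','c'),('clip','k'),('clip_pad','p')):
  for n in ('side','top'):
    ims=cv2.imread(f'pics/{n}0.png')
    for d in ctrl.outline_of(q,n)[:4]:
        m=d['pixels']; ys,xs=np.nonzero(m); 
        print(q,n,round(d['conf'],2),xs.mean().round(1),ys.mean().round(1),xs.min(),xs.max(),ys.min(),ys.max(),m.sum())
def crop(n,x,y,w=60,h=40,k=6):
    im=cv2.imread(f'pics/{n}0.png'); return cv2.resize(im[y-h:y+h,x-w:x+w],None,fx=k,fy=k,interpolation=cv2.INTER_CUBIC)
cv2.imwrite('pics/cropA.png',np.hstack([crop('side',314,297,30,35,8),crop('top',227,201,20,35,8)]))
cv2.imwrite('pics/cropB.png',np.hstack([crop('side',277,212,50,35),crop('top',312,155,32,35).repeat(1,0)[:420]]) if 0 else crop('side',277,212,50,35,8))
cv2.imwrite('pics/cropC.png',crop('top',312,155,35,45,6))
E
```

```text
boss_knob side 0.81 405.0 348.8 382 428 327 370 1640
boss_knob side 0.73 380.1 298.7 359 401 281 317 1243
boss_knob side 0.63 313.2 298.4 292 335 280 317 1304
boss_knob top 0.93 231.2 256.0 214 248 239 273 974
boss_knob top 0.88 187.5 275.6 170 205 258 293 1029
boss_knob top 0.7 226.8 201.3 210 244 184 219 974
cradle_seat side 0.92 278.6 216.2 231 318 189 240 2686
cradle_seat top 0.73 312.9 160.4 287 337 113 196 2722
clip side 0.65 257.7 197.7 245 269 189 207 189
clip top 0.49 315.1 133.6 311 320 122 146 190
clip_pad side 0.45 257.6 197.5 245 269 189 207 198
clip_pad top 0.77 315.0 133.5 310 320 122 146 207
```

```bash
ls pics
```

```text
cropA.png
cropB.png
cropC.png
side0.png
top0.png
```

View pics/cropA.png

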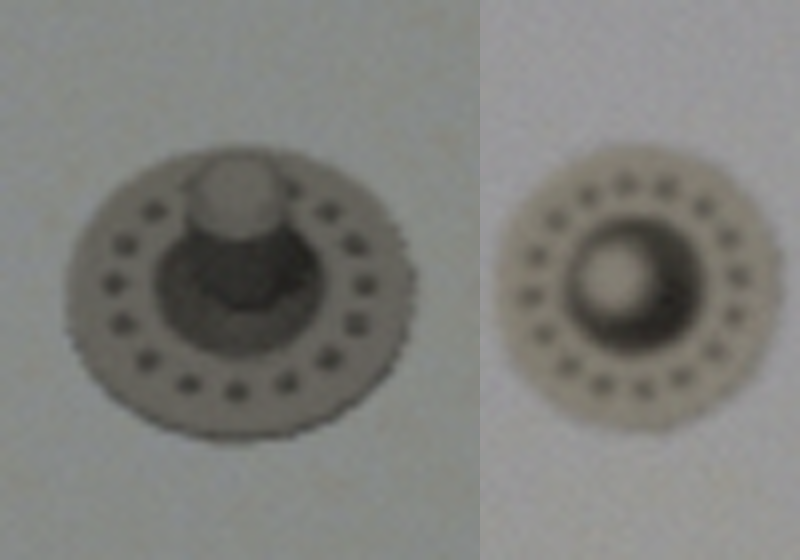

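View pics/cropB.png

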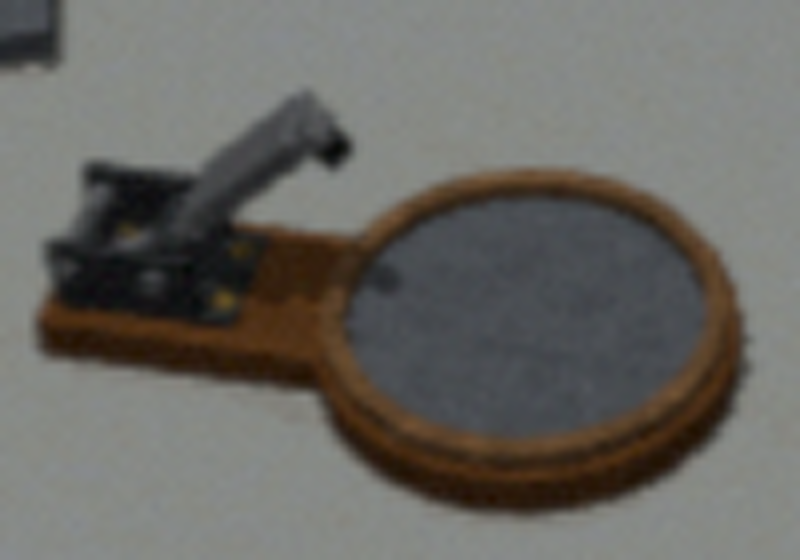

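View pics/cropC.png

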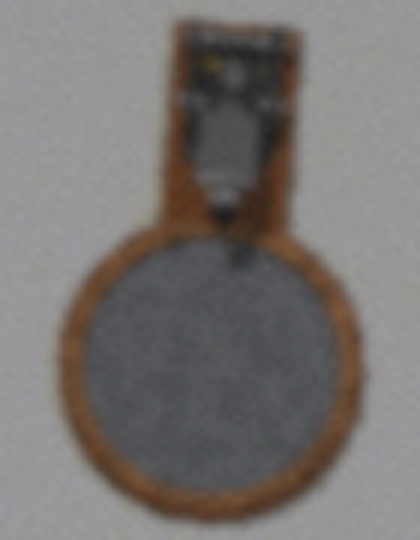

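The crops show the round silver boss (side 314,298; top 227,201), and the empty cradle with its open clip (side 290,215 and 257,197). Next step: fit the centres in both views.

```bash
python3 - <<'E'
from h import *
# boss disc
for n in('side','top'):
    best=None
    for d in ctrl.outline_of('boss_knob',n):
        m=d['pixels'].astype(np.uint8); ys,xs=np.nonzero(m)
        t=(314,298) if n=='side' else (227,201)
        if abs(xs.mean()-t[0])<10 and abs(ys.mean()-t[1])<10:
            c=max(cv2.findContours(m,0,cv2.CHAIN_APPROX_NONE)[0],key=len)
            e=cv2.fitEllipse(cv2.convexHull(c)); print(n,'boss',np.round(e[0],1),e[1],onz(n,*e[0],2).round(1))
            break
# seat felt: gray-blue region inside ring: fit ellipse, top edge of ring z=26
for n,seed in(('side',(292,218)),('top',(312,172))):
    im=cv2.imread(f'pics/{n}0.png'); hsv=cv2.cvtColor(im,cv2.COLOR_BGR2HSV)
    w=((hsv[...,0]<25)&(hsv[...,1]>70)&(hsv[...,2]>40)).astype(np.uint8)
    # hole of wood around seed
    k,l=cv2.connectedComponents(1-cv2.morphologyEx(w,cv2.MORPH_CLOSE,np.ones((2,2))),connectivity=4)
    m=(l==l[seed[1],seed[0]]).astype(np.uint8); print(n,'hole',m.sum())
    c=max(cv2.findContours(m,0,cv2.CHAIN_APPROX_NONE)[0],key=len); e=cv2.fitEllipse(cv2.convexHull(c))
    print(np.round(e[0],1),np.round(e[1],1),onz(n,*e[0],18).round(1),onz(n,*e[0],26).round(1))
# direct points
print('knob top side',onz('side',284+237/8,262+196/8,51).round(1),'top',onz('top',207+(612-480)/8,166+280/8,51).round(1))
print('knob top center tri')
# outer ring in top (crop x 62..362,y..520, k6 -> origin 277,110)
print('outer ring top cx', onz('top',277+212/6,110+365/6,18).round(1))
# clip pad & pivot directions
print('pad tip top', onz('top',277+224/6,110+212/6,95).round(1),'base end', onz('top',277+240/6,110+22/6,18).round(1))
print('tip side', onz('side',227+335/8,177+150/8,95).round(1))
E
```

```text
side boss [313.1 298.5] (37.78127670288086, 43.77787780761719) [469.4 263.3   2. ]
top boss [226.7 201.3] (34.513084411621094, 35.29155349731445) [467.1 258.1   2. ]
side hole 1067
[293.2 217. ] [30.1 44.6] [552.1  22.2  18. ] [550.6  30.2  26. ]
top hole 1435
[312.7 171.4] [42.3 42.8] [550.1  17.6  18. ] [549.   17.7  26. ]
knob top side [467.4 265.8  51. ] top [464.4 259.1  51. ]
knob top center tri
outer ring top cx [551.6  18.6  18. ]
pad tip top [609.4  14.1  95. ] base end [713.5   5.7  18. ]
tip side [610.5  29.5  95. ]
```

```bash
cat >> h.py <<'E'
from scipy.spatial.transform import Rotation as Ro
def tool():
    s=ctrl.sense(); return s,np.array(s['ee_pos']),Ro.from_quat(s['tool_rot']).as_matrix()
def to(p):
    s,e,R=tool(); d=R.T@(np.asarray(p,float)-e); return d.round(1)
def yaw():
    s,e,R=tool(); z=R[:,2]; return np.arctan2(z[1],z[0])
E
python3 - <<'E'
from h import *
s,e,R=tool(); print(s['time'],R.round(3),yaw(),s['qpos'])
print('to 520,-200,200',to([520,-200,200]))
print('then boss',R.T@(np.array([466,260,150])-np.array([520,-200,200])))
E
```

```text
1.0 [[-0.964  0.     0.267]
 [-0.267 -0.    -0.964]
 [ 0.    -1.     0.   ]] -1.3000163088987624 [-1.40563404e+00  4.90886352e-01  1.55886009e+00  1.25115466e-05
  1.09168718e+00 -1.05623501e-01]
to 520,-200,200 [-447.5   14.6 -293.2]
then boss [ -71.01014062   49.92668036 -457.69081979]
```

Request:
move_arm(
  motion=[
    {"linear": [-0.032,0.001,-0.021]},
    {"linear": [-0.032,0.001,-0.021]},
    {"linear": [-0.032,0.001,-0.021]},
    {"linear": [-0.032,0.001,-0.021]},
    {"linear": [-0.032,0.001,-0.021]},
    {"linear": [-0.032,0.001,-0.021]},
    {"linear": [-0.032,0.001,-0.021]},
    {"linear": [-0.032,0.001,-0.021]},
    {"linear": [-0.032,0.001,-0.021]},
    {"linear": [-0.032,0.001,-0.021]},
    {"linear": [-0.032,0.001,-0.021]},
    {"linear": [-0.032,0.001,-0.021]},
    {"linear": [-0.032,0.001,-0.021]},
    {"linear": [-0.032,0.001,-0.021]},
  ],
  claw=100,
)

```text
validation failed for argument at $.mo...
```

Request:
move_arm(
  motion=[
    {"linear": [-0.0055,0.007,-0.038]},
    {"linear": [-0.0055,0.007,-0.038]},
    {"linear": [-0.0055,0.007,-0.038]},
    {"linear": [-0.0055,0.007,-0.038]},
    {"linear": [-0.0055,0.007,-0.038]},
    {"linear": [-0.0055,0.007,-0.038]},
    {"linear": [-0.0055,0.007,-0.038]},
    {"linear": [-0.0055,0.007,-0.038]},
    {"linear": [-0.0055,0.007,-0.038]},
    {"linear": [-0.0055,0.007,-0.038]},
    {"linear": [-0.0055,0.007,-0.038]},
    {"linear": [-0.0055,0.007,-0.038]},
    {"linear": [0,0,0],"roll": 0.11},
    {"linear": [0,0,0],"roll": 0.11},
    {"linear": [0,0,0],"roll": 0.12},
    {"linear": [0,0,0]},
  ],
)

```text
validation failed for argument at $.mo...
```

```bash
python3 - <<'E'
from h import *
s,e,R=tool(); print(s['time'],e.round(1),yaw(),s['qpos'].round(2) if hasattr(s['qpos'],'round') else s['qpos'],s['gripper_width'])
for n in('side','top'):
    im=ctrl.grab_frame(n); cv2.imwrite(f'pics/{n}1.png',im)
    for sg in (-1,1):
        p=e+R[:,2]*sg*48; q=proj(n,p); print(n,q.round(1)); 
        cv2.drawMarker(im,tuple(int(v) for v in q.round()),(0,0,255),cv2.MARKER_CROSS,6,1)
    q=proj(n,e);x,y=[int(v) for v in q]
    c=im[max(0,y-50):y+50,x-65:x+65]; cv2.imwrite(f'pics/{n}1c.png',cv2.resize(c,None,fx=6,fy=6,interpolation=cv2.INTER_CUBIC)[:600])
    print(x-65,max(0,y-50))
print(to([466,260,110]))
E
```

```text
1.0 [ 167.2 -602.3  214.7] -1.3000163088987624 [-1.41  0.49  1.56  0.    1.09 -0.11] 95.09019685748892
side [439.9  58.4]
side [430.1  45.8]
369 2
top [554.3 326.5]
top [592.3 315.4]
508 270
[-518.5  104.6 -750.9]
```

Request:
move_arm(
  motion=[
    {"linear": [-0.032,0.001,-0.021],"roll": 0.0},
    {"linear": [-0.032,0.001,-0.021],"roll": 0.0},
    {"linear": [-0.032,0.001,-0.021],"roll": 0.0},
    {"linear": [-0.032,0.001,-0.021],"roll": 0.0},
    {"linear": [-0.032,0.001,-0.021],"roll": 0.0},
    {"linear": [-0.032,0.001,-0.021],"roll": 0.0},
    {"linear": [-0.032,0.001,-0.021],"roll": 0.0},
    {"linear": [-0.032,0.001,-0.021],"roll": 0.0},
    {"linear": [-0.032,0.001,-0.021],"roll": 0.0},
    {"linear": [-0.032,0.001,-0.021],"roll": 0.0},
    {"linear": [-0.032,0.001,-0.021],"roll": 0.0},
    {"linear": [-0.032,0.001,-0.021],"roll": 0.0},
    {"linear": [-0.032,0.001,-0.021],"roll": 0.0},
    {"linear": [-0.032,0.001,-0.021],"roll": 0.0},
  ],
  claw=100,
)

```text
time: 2.27
ee_pos: [521.3, -197.4, 200.8]
tool_rot: [0.095, -0.701, 0.701, -0.096]
contact_force: [-0.8, -0.5, -0.4]
gripper_width: 95.1
```

Request:
move_arm(
  motion=[
    {"linear": [-0.0055,0.007,-0.038],"roll": 0},
    {"linear": [-0.0055,0.007,-0.038],"roll": 0},
    {"linear": [-0.0055,0.007,-0.038],"roll": 0},
    {"linear": [-0.0055,0.007,-0.038],"roll": 0},
    {"linear": [-0.0055,0.007,-0.038],"roll": 0},
    {"linear": [-0.0055,0.007,-0.038],"roll": 0},
    {"linear": [-0.0055,0.007,-0.038],"roll": 0},
    {"linear": [-0.0055,0.007,-0.038],"roll": 0},
    {"linear": [-0.0055,0.007,-0.038],"roll": 0},
    {"linear": [-0.0055,0.007,-0.038],"roll": 0},
    {"linear": [-0.0055,0.007,-0.038],"roll": 0},
    {"linear": [-0.0055,0.007,-0.038],"roll": 0},
    {"linear": [0,0,0],"roll": 0.11},
    {"linear": [0,0,0],"roll": 0.11},
    {"linear": [0,0,0],"roll": 0.12},
    {"linear": [0,0,0],"roll": 0},
  ],
)

```text
time: 3.6
ee_pos: [461.8, 258.3, 116.5]
tool_rot: [-0.026, -0.707, 0.707, 0.026]
contact_force: [0.2, 0.3, -0.9]
gripper_width: 95.0
```

```bash
python3 - <<'E'
from h import *
s,e,R=tool(); print(s['time'],e.round(1),yaw(),np.round(s['qpos'],2),s['gripper_width'])
for n in('side','top'):
    im=ctrl.grab_frame(n); cv2.imwrite(f'pics/{n}1.png',im)
    for sg in (-1,1):
        p=e+R[:,2]*sg*48; q=proj(n,p); print(n,q.round(1)); 
        cv2.drawMarker(im,tuple(int(v) for v in q.round()),(0,0,255),cv2.MARKER_CROSS,6,1)
    q=proj(n,e);x,y=[int(v) for v in q]
    c=im[max(0,y-50):y+50,x-65:x+65]; cv2.imwrite(f'pics/{n}1c.png',cv2.resize(c,None,fx=6,fy=6,interpolation=cv2.INTER_CUBIC)[:600])
    print(x-65,max(0,y-50))
print(to([466,260,110]))
E
```

```text
3.6 [461.8 258.3 116.5] -1.6448073634763491 [ 0.39  0.48  1.9  -0.    0.76  2.03] 94.97541388634944
side [312.  283.2]
side [320.5 248.4]
251 215
top [201.  198.8]
top [238.3 201.6]
154 150
[-3.9  6.6 -2.3]
```

View pics/side1c.png

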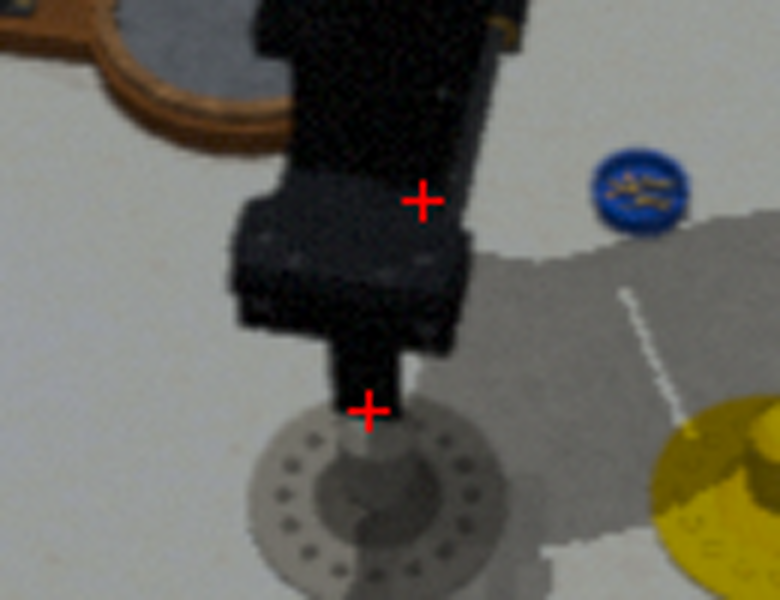

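View pics/top1c.png

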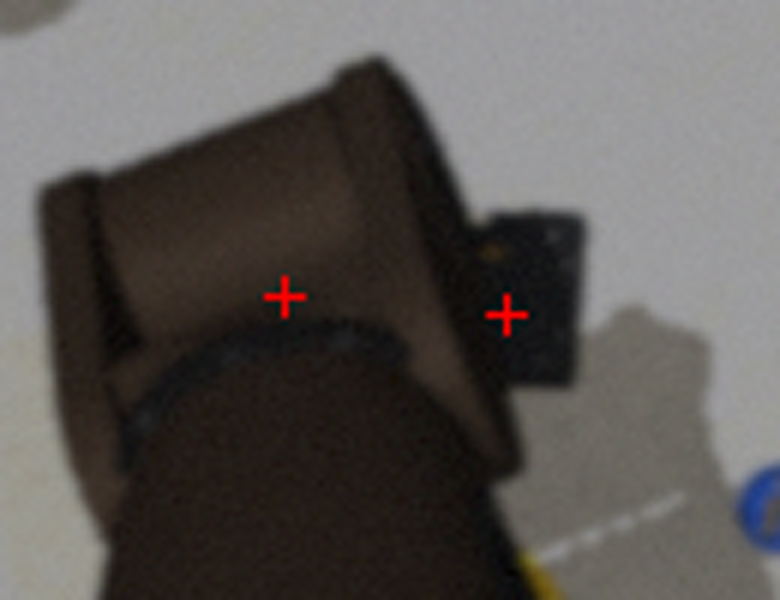

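The side crop shows the open gripper above the boss, x aligned (finger at about 312,285), and the jaws straddle the knob (about 313,290). The views disagree by about 6 mm in y, but the jaws will centre that. I'll go down to TCP z≈15.

Request:
move_arm(
  motion=[
    {"linear": [-0.0044,0.02,-0.004],"roll": 0},
    {"linear": [0,0.02,0],"roll": 0},
    {"linear": [0,0.02,0],"roll": 0},
    {"linear": [0,0.02,0],"roll": 0},
    {"linear": [0,0.015,0],"roll": 0},
    {"linear": [0,0.0065,0],"roll": 0},
    {"linear": [0,0,0],"roll": 0},
    {"linear": [0,0,0],"roll": 0},
  ],
)

```text
time: 4.37
ee_pos: [466.8, 261.5, 15.4]
tool_rot: [-0.024, -0.707, 0.707, 0.024]
contact_force: [0.9, 0.1, 0.4]
gripper_width: 95.4
```

```bash
python3 - <<'E'
from h import *
s,e,R=tool(); print(s['time'],e.round(1),yaw(),s['contact_force'])
n='side'; im=ctrl.grab_frame(n); cv2.imwrite('pics/side2.png',cv2.resize(im[240:340,250:380],None,fx=6,fy=6,interpolation=cv2.INTER_CUBIC))
E
```

```text
4.3667 [466.8 261.5  15.4] -1.6386436986496817 [0.94354541 0.05012068 0.44370192]
```

View pics/side2.png

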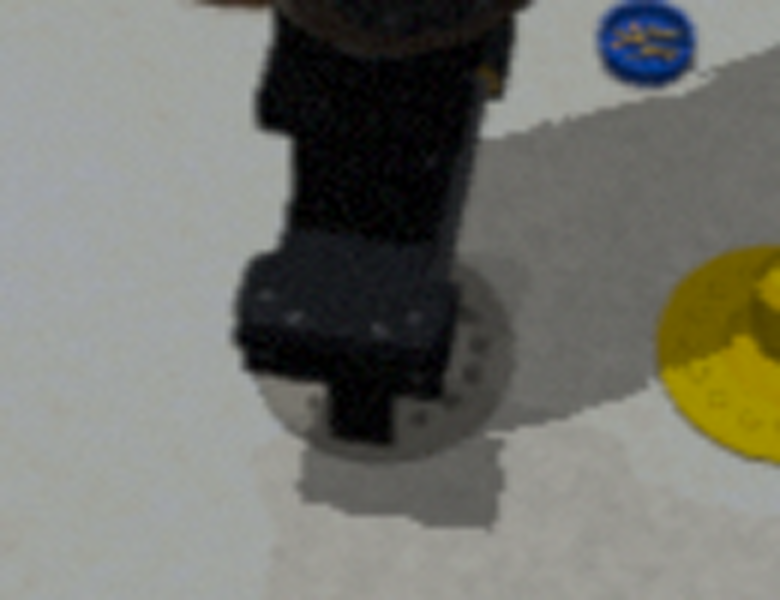

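The finger stands over the disc's near rim and the knob is centred in x to within 1–2 mm. I'll grip.

Request:
move_arm(
  motion=[
    {"linear": [0,0,0],"roll": 0},
    {"linear": [0,0,0],"roll": 0},
    {"linear": [0,0,0],"roll": 0},
    {"linear": [0,0,0],"roll": 0},
    {"linear": [0,0,0],"roll": 0},
    {"linear": [0,0,0],"roll": 0},
    {"linear": [0,0,0],"roll": 0},
    {"linear": [0,0,0],"roll": 0},
    {"linear": [0,0,0],"roll": 0},
    {"linear": [0,0,0],"roll": 0},
  ],
  claw=0,
  force=35,
)

```text
time: 5.25
ee_pos: [466.5, 261.6, 15.0]
tool_rot: [-0.024, -0.707, 0.707, 0.024]
contact_force: [-0.1, -0.9, -0.2]
gripper_width: 33.7
```

Request:
move_arm(
  motion=[
    {"linear": [0,0,0],"roll": 0},
    {"linear": [0,0,0],"roll": 0},
    {"linear": [0,0,0],"roll": 0},
  ],
)

```text
time: 5.5
ee_pos: [466.5, 261.6, 15.1]
tool_rot: [-0.024, -0.707, 0.707, 0.024]
contact_force: [-0.7, 0.3, -0.1]
gripper_width: 29.3
```

```bash
python3 - <<'E'
from h import *
for n,t in(('side',(314,298)),('top',(227,201))):
    ctrl.grab_frame(n)
    for d in ctrl.outline_of('boss_knob',n):
        ys,xs=np.nonzero(d['pixels']); print(n,round(d['conf'],2),xs.mean().round(1),ys.mean().round(1),xs.min(),xs.max(),ys.min(),ys.max())
n='side'; im=ctrl.grab_frame(n); cv2.imwrite('pics/side3.png',cv2.resize(im[240:340,250:380],None,fx=6,fy=6,interpolation=cv2.INTER_CUBIC))
s,e,R=tool(); print(e,s['time'],s['gripper_width'])
E
```

```text
side 0.79 318.5 305.0 294 335 286 316
side 0.76 380.0 298.6 359 401 280 317
side 0.58 404.7 348.6 381 428 327 370
[466.5106882  261.59229772  15.05279118] 5.75 29.25114788326832
```

View pics/side3.png

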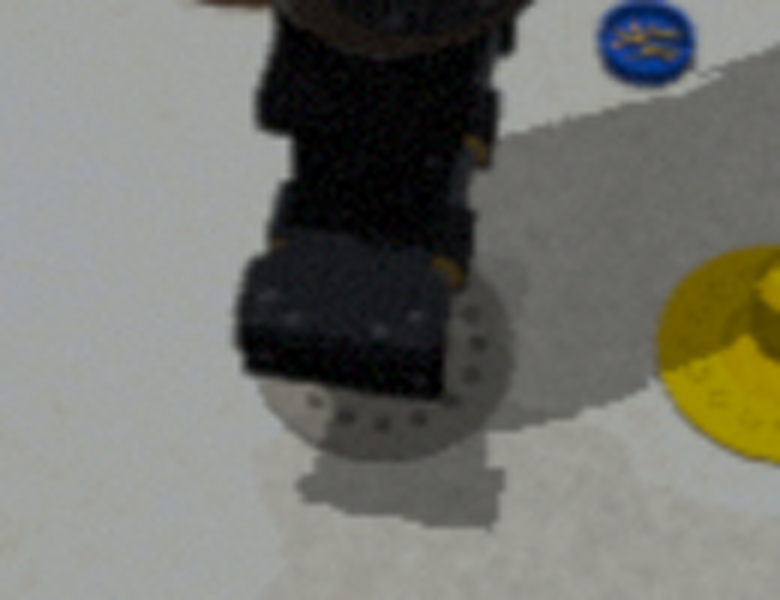

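Gripped at 29 mm width, and the disc barely moved. The grip therefore puts the true boss y near 262, where side said about 265 and top about 259. I'll now refine the cradle centre by overlaying model circles on the first pictures.

```bash
python3 - <<'E'
from h import *
def circ(n,c,r,z): 
    a=np.linspace(0,2*np.pi,180); return np.array([proj(n,[c[0]+r*np.cos(t),c[1]+r*np.sin(t),z]) for t in a])
out=[]
for n,o,w,h,k,cs in(('side',(245,180),85,70,8,[(551,26)]),('top',(280,125),65,80,7,[(551,18)])):
    im=cv2.imread(f'pics/{n}0.png')[o[1]:o[1]+h,o[0]:o[0]+w]
    im=cv2.resize(im,None,fx=k,fy=k,interpolation=cv2.INTER_CUBIC); im=cv2.convertScaleAbs(im,alpha=1.4)
    for c in cs:
      for r,z,col in((68,26,(0,0,255)),(60,26,(0,255,0)),(60,18,(255,255,0)),(50,4,(255,0,255))):
        if r==50: continue
        p=((circ(n,c,r,z)-o+0.5)*k).astype(np.int32); cv2.polylines(im,[p],True,col,1)
    cv2.imwrite(f'pics/fit_{n}.png',im)
# boss overlay for bias: side
for n,o,cs in(('side',(284,262),(467,265)),('top',(200,175),(467,259))):
    k=9; im=cv2.imread(f'pics/{n}0.png')[o[1]:o[1]+60,o[0]:o[0]+60]
    im=cv2.resize(im,None,fx=k,fy=k,interpolation=cv2.INTER_CUBIC)
    for r,z,col in((50,4,(0,0,255)),(15,46,(0,255,0))):
        p=((circ(n,cs,r,z)-o+0.5)*k).astype(np.int32); cv2.polylines(im,[p],True,col,1)
    out.append(im)
cv2.imwrite('pics/fit_boss.png',cv2.resize(np.hstack(out),(800,400)))
E
```

```text
(no output)
```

View pics/fit_side.png

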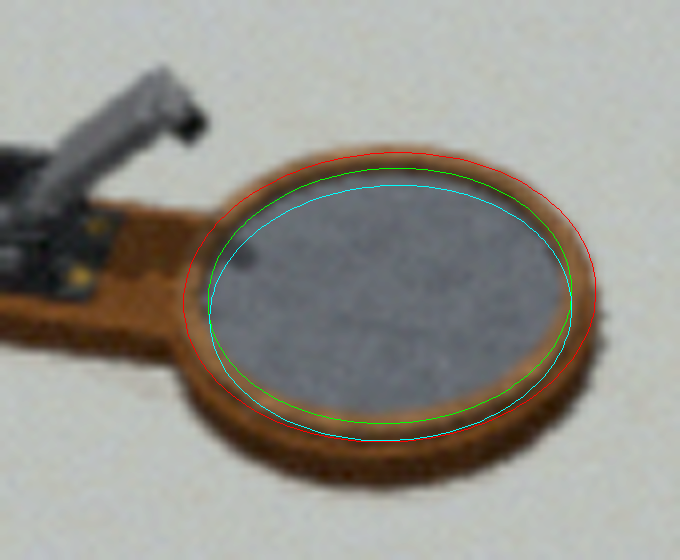

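View pics/fit_top.png

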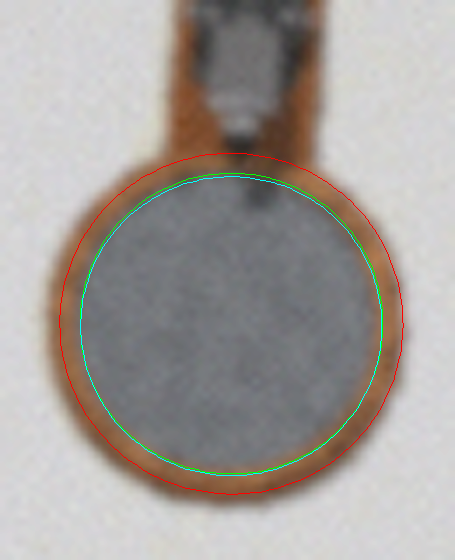

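View pics/fit_boss.png

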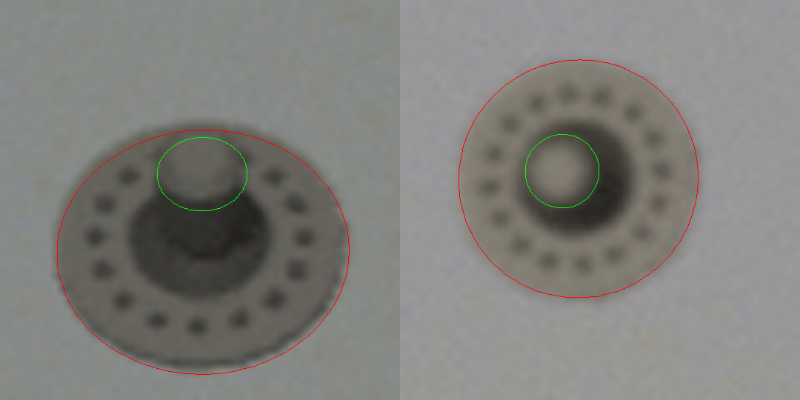

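The overlays put the boss at side y≈262.5, which agrees with the grip, and top reads about 3 mm low. The cradle is then at about (552, 22) in both views, with the clip direction yaw at about -0.075. Next I'll lift and carry.

Request:
move_arm(
  motion=[
    {"linear": [0,-0.005,0],"roll": 0},
    {"linear": [0,-0.015,0],"roll": 0},
    {"linear": [0,-0.02,0],"roll": 0},
    {"linear": [0,-0.02,0],"roll": 0},
    {"linear": [0,-0.02,0],"roll": 0},
    {"linear": [0,-0.02,0],"roll": 0},
    {"linear": [0,-0.01,0],"roll": 0},
    {"linear": [0,0,0],"roll": 0},
  ],
)

```text
time: 6.42
ee_pos: [467.2, 261.9, 127.1]
tool_rot: [0.026, 0.707, -0.706, -0.023]
contact_force: [0.0, -0.0, -2.3]
gripper_width: 29.2
```

Request:
move_arm(
  motion=[
    {"linear": [-0.005,0,0.0115],"roll": 0.007},
    {"linear": [-0.01,0,0.023],"roll": 0},
    {"linear": [-0.01,0,0.023],"roll": 0},
    {"linear": [-0.01,0,0.023],"roll": 0},
    {"linear": [-0.01,0,0.023],"roll": 0},
    {"linear": [-0.01,0,0.023],"roll": 0},
    {"linear": [-0.01,0,0.023],"roll": 0},
    {"linear": [-0.01,0,0.023],"roll": 0},
    {"linear": [-0.01,0,0.023],"roll": 0},
    {"linear": [-0.01,0,0.023],"roll": 0},
    {"linear": [-0.005,0,0.0115],"roll": 0},
    {"linear": [0,0,0],"roll": 0},
    {"linear": [0,0,0],"roll": 0},
  ],
)

```text
time: 7.5
ee_pos: [548.2, 24.2, 124.1]
tool_rot: [0.027, 0.707, -0.707, -0.028]
contact_force: [-0.8, 0.5, -3.0]
gripper_width: 29.2
```

```bash
python3 - <<'E'
from h import *
s,e,R=tool(); print(s['time'],e.round(1),yaw(),s['contact_force'],s['gripper_width'])
print(to([552,22,60]),to([552,22,33]))
im=ctrl.grab_frame('side'); cv2.imwrite('pics/side4.png',cv2.resize(im[130:260,210:350],None,fx=5,fy=5,interpolation=cv2.INTER_CUBIC))
E
```

```text
7.5 [548.2  24.2 124.1] -1.6486006782159859 [-0.78171243  0.54848491 -2.98128692] 29.215573171835402
[-4.  64.1  1.9] [-4.1 91.1  1.9]
```

View pics/side4.png

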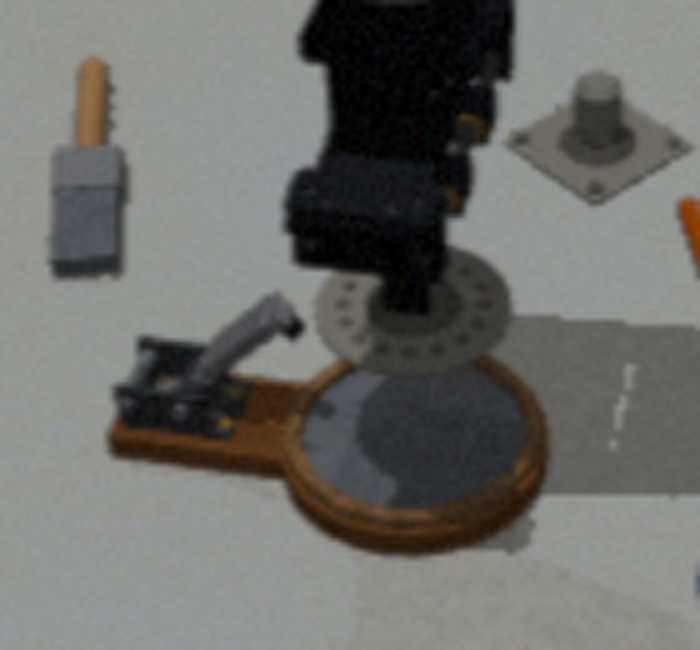

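The boss hangs level over the ring, clear of the clip tip (268,195). I'll correct by (-4,+2) and lower to just above the rim.

Request:
move_arm(
  motion=[
    {"linear": [-0.004,0.012,0.002],"roll": 0},
    {"linear": [0,0.02,0],"roll": 0},
    {"linear": [0,0.02,0],"roll": 0},
    {"linear": [0,0.012,0],"roll": 0},
    {"linear": [0,0.008,0],"roll": 0},
    {"linear": [0,0,0],"roll": 0},
    {"linear": [0,0,0],"roll": 0},
  ],
)

```text
time: 8.13
ee_pos: [552.6, 22.9, 52.8]
tool_rot: [-0.026, -0.707, 0.707, 0.027]
contact_force: [0.6, 0.7, -1.6]
gripper_width: 29.4
```

```bash
python3 - <<'E'
from h import *
s,e,R=tool(); print(s['time'],e.round(1),yaw(),s['contact_force'],s['gripper_width'])
print(to([552,22,33]))
im=ctrl.grab_frame('side'); cv2.imwrite('pics/side5.png',cv2.resize(im[160:260,225:345],None,fx=6,fy=6,interpolation=cv2.INTER_CUBIC))
E
```

```text
8.1333 [552.6  22.9  52.8] -1.646188373956698 [ 0.55325517  0.71910313 -1.57399836] 29.398656158150523
[ 0.5 19.8  0.9]
```

View pics/side5.png

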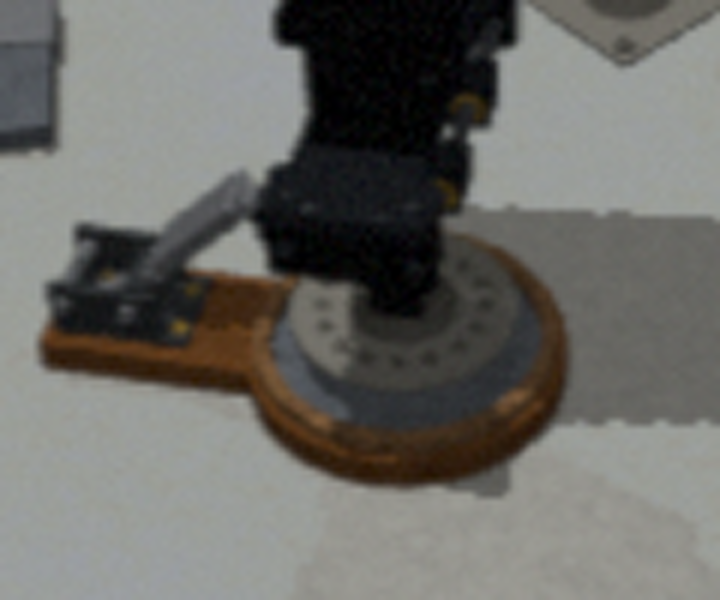

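The disc (centre about x 293) is centred in the ring (also about x 293). I'll lower it slowly.

Request:
move_arm(
  motion=[
    {"linear": [0,0.005,0.001],"roll": 0},
    {"linear": [0,0.005,0],"roll": 0},
    {"linear": [0,0.004,0],"roll": 0},
    {"linear": [0,0.003,0],"roll": 0},
    {"linear": [0,0.001,0],"roll": 0},
    {"linear": [0,0,0],"roll": 0},
    {"linear": [0,0,0],"roll": 0},
  ],
)

```text
time: 8.77
ee_pos: [552.6, 21.4, 35.1]
tool_rot: [-0.027, -0.707, 0.707, 0.027]
contact_force: [-0.0, 1.5, -3.2]
gripper_width: 29.1
```

Request:
move_arm(
  motion=[
    {"linear": [0,0.0008,0],"roll": 0},
    {"linear": [0,0.0007,0],"roll": 0},
    {"linear": [0,0.0005,0],"roll": 0},
    {"linear": [0,0,0],"roll": 0},
    {"linear": [0,0,0],"roll": 0},
  ],
)

```text
time: 9.18
ee_pos: [552.6, 21.4, 33.1]
tool_rot: [-0.027, -0.707, 0.707, 0.027]
contact_force: [-0.2, -0.6, -1.6]
gripper_width: 29.2
```

Request:
move_arm(
  motion=[
    {"linear": [0,0.0005,0],"roll": 0},
    {"linear": [0,0.0005,0],"roll": 0},
    {"linear": [0,0,0],"roll": 0},
  ],
)

```text
time: 9.43
ee_pos: [552.6, 21.4, 33.0]
tool_rot: [-0.027, -0.707, 0.707, 0.027]
contact_force: [-2.6, 0.4, 10.7]
gripper_width: 28.9
```

```bash
python3 - <<'E'
from h import *
s,e,R=tool(); print(s['time'],e.round(1),s['contact_force'],s['gripper_width'])
im=ctrl.grab_frame('side'); cv2.imwrite('pics/side6.png',cv2.resize(im[160:260,225:345],None,fx=6,fy=6,interpolation=cv2.INTER_CUBIC))
print(ctrl.sense()['contact_force'])
E
```

```text
9.4333 [552.6  21.4  33. ] [-2.64102137  0.44059607 10.6951474 ] 28.877184169375788
[-3.37400301 -0.5898932   9.44373873]
```

View pics/side6.png

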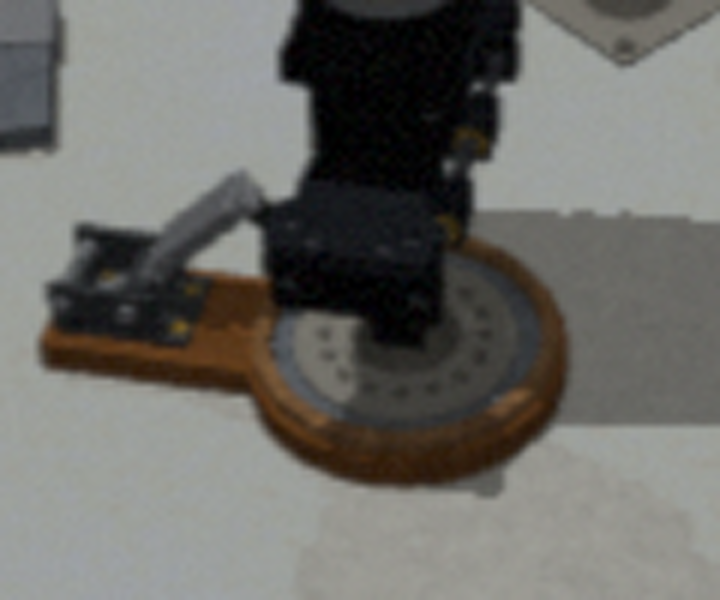

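The boss touched down at TCP z=33.0, exactly the expected height, and sits evenly within the ring. I'll relieve the load and release.

Request:
move_arm(
  motion=[
    {"linear": [0,-0.0007,0],"roll": 0},
    {"linear": [0,0,0],"roll": 0},
  ],
)

```text
time: 9.65
ee_pos: [552.7, 21.4, 33.0]
tool_rot: [-0.027, -0.707, 0.707, 0.027]
contact_force: [-2.2, 0.0, 3.9]
gripper_width: 29.5
```

Request:
move_arm(
  motion=[
    {"linear": [0,0,0],"roll": 0},
    {"linear": [0,0,0],"roll": 0},
    {"linear": [0,0,0],"roll": 0},
    {"linear": [0,0,0],"roll": 0},
    {"linear": [0,0,0],"roll": 0},
    {"linear": [0,0,0],"roll": 0},
    {"linear": [0,0,0],"roll": 0},
    {"linear": [0,0,0],"roll": 0},
  ],
  claw=70,
)

```text
time: 10.32
ee_pos: [552.6, 21.4, 32.8]
tool_rot: [-0.027, -0.707, 0.707, 0.027]
contact_force: [-0.1, -0.4, 0.5]
gripper_width: 66.4
```

Request:
move_arm(
  motion=[
    {"linear": [0,-0.008,0],"roll": 0},
    {"linear": [0,-0.02,0],"roll": 0},
    {"linear": [0,-0.025,0],"roll": 0},
    {"linear": [0,-0.025,0],"roll": 0},
    {"linear": [0,-0.025,0],"roll": 0},
    {"linear": [0,-0.022,0],"roll": 0},
    {"linear": [0,0,0],"roll": 0},
    {"linear": [0,0,0],"roll": 0},
  ],
)

```text
time: 10.98
ee_pos: [552.9, 21.4, 159.2]
tool_rot: [-0.028, -0.707, 0.707, 0.026]
contact_force: [-0.0, 0.4, -0.7]
gripper_width: 66.1
```

```bash
python3 - <<'E'
from h import *
s,e,R=tool(); print(s['time'],e.round(1),s['contact_force'],s['gripper_width'])
im=ctrl.grab_frame('side'); cv2.imwrite('pics/side7.png',cv2.resize(im[150:250,225:345],None,fx=6,fy=6,interpolation=cv2.INTER_CUBIC))
M=cal('side')[1]
for q in('clip_pad','clip','boss_knob'):
    for d in ctrl.spot_in(q,'side')[:3]: print(q,round(d['conf'],2),(M@np.r_[d['xyz'],1])[:3].round(1))
E
```

```text
10.9833 [552.9  21.4 159.2] [-0.00267804  0.44986347 -0.74063477] 66.12150037928245
clip_pad 0.73 [551.   34.2  25.5]
clip_pad 0.52 [644.4  21.7  79.8]
clip 0.75 [646.7  18.2  82.4]
boss_knob 0.9 [266.6 373.1   4.4]
boss_knob 0.83 [552.2  30.9  23.1]
boss_knob 0.58 [317.2 253.5   4.8]
```

View pics/side7.png

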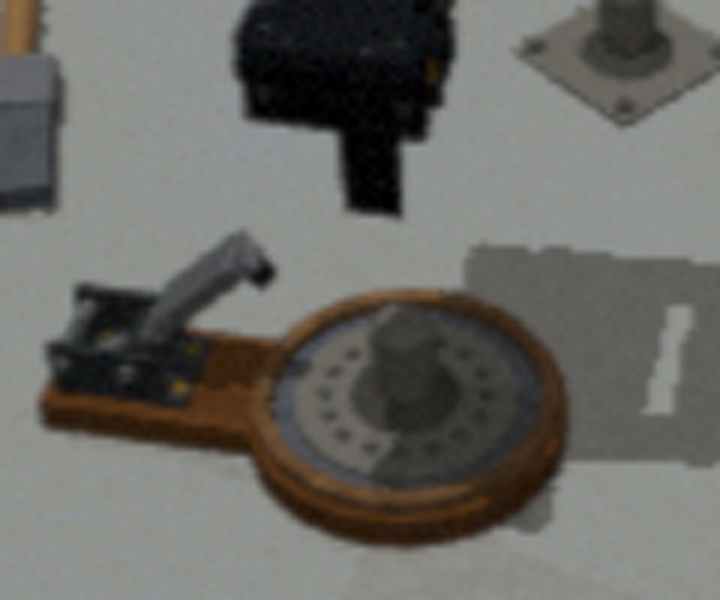

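The boss is seated and centred (292,222) under the open clip. Next I'll shut the fingers and move over the pad, which is 99 mm along seat x (tool -x).

Request:
move_arm(
  motion=[
    {"linear": [-0.01,0,0],"roll": 0},
    {"linear": [-0.02,0,0],"roll": 0},
    {"linear": [-0.02,0,0],"roll": 0},
    {"linear": [-0.02,0,0],"roll": 0},
    {"linear": [-0.02,0,0],"roll": 0},
    {"linear": [-0.009,0,0],"roll": 0},
    {"linear": [0,0.015,0],"roll": 0},
    {"linear": [0,0.02,0],"roll": 0},
    {"linear": [0,0.015,0],"roll": 0},
    {"linear": [0,0.009,0],"roll": 0},
    {"linear": [0,0,0],"roll": 0},
    {"linear": [0,0,0],"roll": 0},
  ],
  claw=0,
)

```text
time: 12.18
ee_pos: [651.3, 13.8, 98.6]
tool_rot: [-0.027, -0.707, 0.707, 0.027]
contact_force: [-0.4, 0.5, 0.7]
gripper_width: 0.8
```

```bash
python3 - <<'E'
from h import *
s,e,R=tool(); print(s['time'],e.round(1),yaw(),s['contact_force'],s['gripper_width'])
u=np.array([.9972,-.0749]); v=np.array([.0749,.9972]); d=e[:2]-[552.6,21.4]; print('seat',d@u,d@v)
im=ctrl.grab_frame('side'); cv2.imwrite('pics/side8.png',cv2.resize(im[150:250,225:345],None,fx=6,fy=6,interpolation=cv2.INTER_CUBIC))
E
```

```text
12.1833 [651.3  13.8  98.6] -1.6470536328451433 [-0.38009087  0.47467861  0.7362975 ] 0.7554476756378714
seat 98.98753376237465 -0.14881692708322333
```

View pics/side8.png

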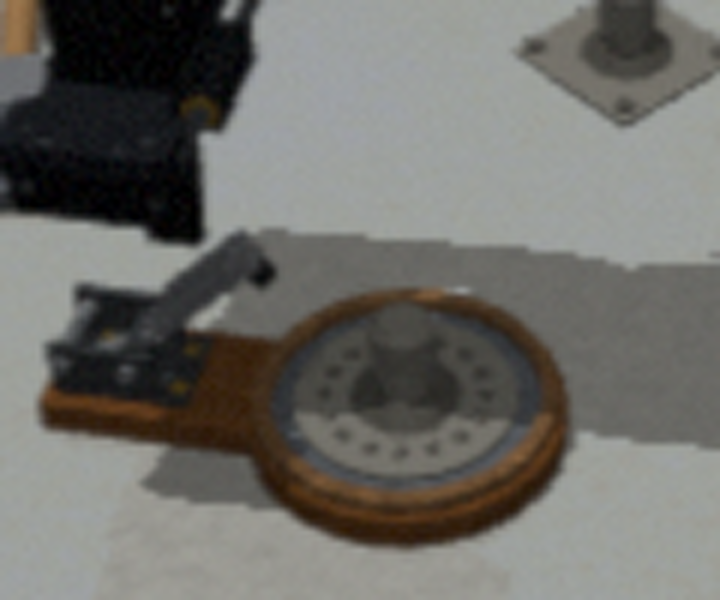

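The shut fingertips (254,190) stand above the sloped pad (about 258,197). I'll go down to contact.

Request:
move_arm(
  motion=[
    {"linear": [0,0.006,0],"roll": 0},
    {"linear": [0,0.006,0],"roll": 0},
    {"linear": [0,0.004,0],"roll": 0},
    {"linear": [0,0.002,0],"roll": 0},
    {"linear": [0,0,0],"roll": 0},
  ],
)

```text
time: 12.65
ee_pos: [651.7, 13.8, 80.9]
tool_rot: [-0.027, -0.707, 0.707, 0.027]
contact_force: [2.2, 0.5, 4.0]
gripper_width: 0.6
```

Contact is made. Now I'll follow the arc.

Request:
move_arm(
  motion=[
    {"linear": [0.002,0.002,0],"roll": 0},
    {"linear": [0.002,0.002,0],"roll": 0},
    {"linear": [0.002,0.002,0],"roll": 0},
    {"linear": [0.002,0.002,0],"roll": 0},
    {"linear": [0,0,0],"roll": 0},
  ],
)

```text
time: 13.07
ee_pos: [643.7, 14.4, 73.6]
tool_rot: [-0.028, -0.707, 0.707, 0.026]
contact_force: [0.9, -0.4, 8.6]
gripper_width: 0.3
```

Request:
move_arm(
  motion=[
    {"linear": [0.0016,0.002,0],"roll": 0},
    {"linear": [0.0016,0.002,0],"roll": 0},
    {"linear": [0.0016,0.002,0],"roll": 0},
    {"linear": [0.0016,0.002,0],"roll": 0},
    {"linear": [0.0013,0.0023,0],"roll": 0},
    {"linear": [0.0012,0.0023,0],"roll": 0},
    {"linear": [0.0012,0.0023,0],"roll": 0},
    {"linear": [0.0012,0.0023,0],"roll": 0},
    {"linear": [0,0,0],"roll": 0},
  ],
)

```text
time: 13.82
ee_pos: [631.4, 15.4, 54.8]
tool_rot: [-0.026, -0.707, 0.707, 0.027]
contact_force: [-0.3, 0.2, 1.3]
gripper_width: 0.4
```

```bash
python3 - <<'E'
from h import *
s,e,R=tool(); print(s['time'],e.round(1),s['contact_force'])
im=ctrl.grab_frame('side'); cv2.imwrite('pics/side9.png',cv2.resize(im[150:250,225:345],None,fx=6,fy=6,interpolation=cv2.INTER_CUBIC))
E
```

```text
13.8167 [631.4  15.4  54.8] [-0.34438477  0.16176203  1.29742332]
```

View pics/side9.png

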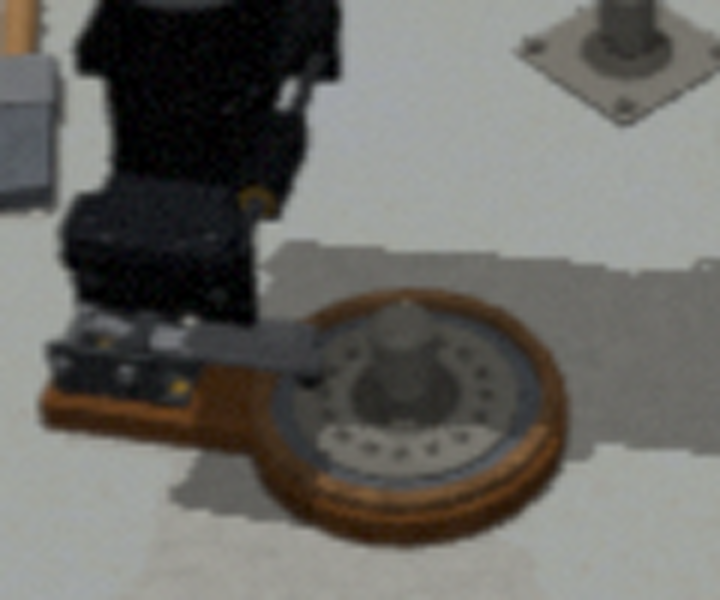

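The clip looks level, with its foot (277,213) over the disc rim, so it has probably snapped. I'll press on a little to make sure.

Request:
move_arm(
  motion=[
    {"linear": [0.0005,0.0025,0],"roll": 0},
    {"linear": [0.0005,0.0025,0],"roll": 0},
    {"linear": [0,0.002,0],"roll": 0},
    {"linear": [0,0.001,0],"roll": 0},
    {"linear": [0,0,0],"roll": 0},
  ],
)

```text
time: 14.28
ee_pos: [630.9, 15.4, 47.3]
tool_rot: [-0.027, -0.707, 0.707, 0.027]
contact_force: [-0.3, 0.3, 0.4]
gripper_width: 0.2
```

Request:
move_arm(
  motion=[
    {"linear": [0,0.001,0],"roll": 0},
    {"linear": [0,0.0007,0],"roll": 0},
    {"linear": [0,0,0],"roll": 0},
  ],
)

```text
time: 14.53
ee_pos: [631.2, 15.4, 46.4]
tool_rot: [-0.027, -0.707, 0.707, 0.027]
contact_force: [-1.0, -0.8, 3.5]
gripper_width: 0.2
```

Contact came at z≈46.4, the shut pad height (46 mm). I'll retreat and check.

Request:
move_arm(
  motion=[
    {"linear": [0,-0.005,0],"roll": 0},
    {"linear": [0,-0.015,0],"roll": 0},
    {"linear": [0,-0.025,0],"roll": 0},
    {"linear": [0,-0.03,0],"roll": 0},
    {"linear": [0,-0.03,0],"roll": 0},
    {"linear": [0,-0.02,0],"roll": 0},
    {"linear": [0,-0.01,0],"roll": 0},
    {"linear": [0,0,0],"roll": 0},
    {"linear": [0,0,0],"roll": 0},
    {"linear": [0,0,0],"roll": 0},
  ],
)

```text
time: 15.37
ee_pos: [630.4, 15.4, 179.3]
tool_rot: [-0.026, -0.707, 0.707, 0.028]
contact_force: [-0.1, -0.4, 0.0]
gripper_width: 0.5
```

```bash
python3 - <<'E'
from h import *
s,e,R=tool(); print(s['time'],e.round(1),s['contact_force'])
im=ctrl.grab_frame('side'); cv2.imwrite('pics/side10.png',cv2.resize(im[150:250,225:345],None,fx=6,fy=6,interpolation=cv2.INTER_CUBIC))
E
```

```text
15.3667 [630.4  15.4 179.3] [-0.05177096 -0.35932449  0.0178021 ]
```

View pics/side10.png

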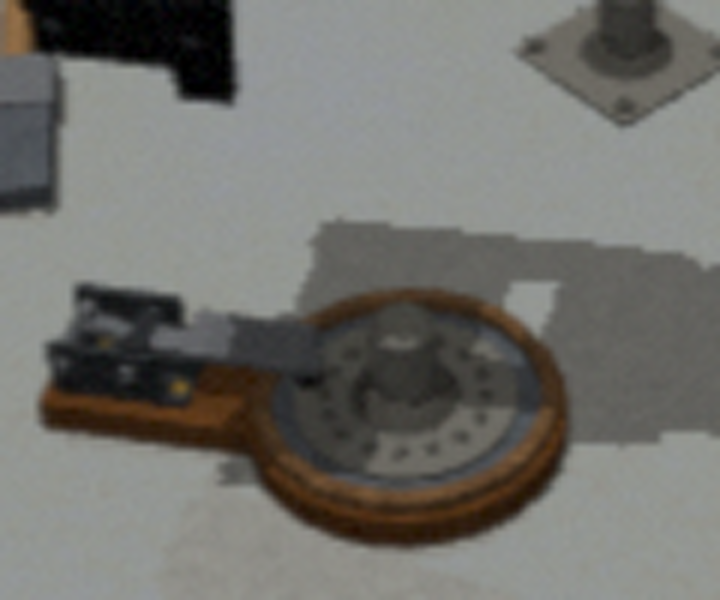

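The clip lies level with its foot over the disc rim at (277,213), the boss is flat and centred at (292,222), and the gripper is well clear with zero force. I'll hand the job in.

```bash
python3 -c "
from rig import ctrl
print(ctrl.close_job())"
```

```text
the job is handed in; nothing more can be done
None
```

The boss is in the cradle with the clip shut over its rim. I handed the job in at about 15.4 s of the 48 s allowed; no verdict was reported.

- **Placing:** I gripped the round silver boss by its knob and lowered it into the cradle at about (552.6, 21.4) mm. It touched the seat floor at TCP z = 33.0 mm, exactly the expected height, and I released it there.
- **Clip:** I pressed the pad with shut fingers along its arc. The force reading, taken between moves, was highest at about 8.6 N and then fell away. The pad was afterwards found at 46.4 mm, against 46 mm when shut.
- **Last check:** The final side picture shows the clip staying level over the rim, the boss flat and centred, and the gripper clear with no contact force.
- **Disagreements:** The two cameras differed by about 3–8 mm in y. I settled this with overlays of the known circles, plus the gripped position of the knob. One network reading for the pad, at (551, 34), was wrong (it lay on the boss), so I ignored it.

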